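# Third spacer for a three-point support

## Robot

A 6-joint arm with a two-finger parallel gripper is mounted at the origin on a cart in front of the work surface, level with it; the furniture and walls round the work are solid. World frame = base frame: x ahead of the robot, y to its left, z up, the work surface at z = 0. Lengths are in mm, angles in rad, forces in N, time in s.
With the tool pointing down it reaches from about 425 to 950 mm from the base axis. Payload 14.7 kg.
Tool frame: the origin (TCP) lies at the very end of the fingers, on their centre line; the grasp point (between the pads) lies arm.grip_point_offset behind it (arm.grip_point_offset is the distance from the TCP to the grasp point, in mm); x points along the fingers, z is the direction in which the jaws open and shut, and the axes are right-handed (so a half turn about x gives the same grasp; the last joint's range is limited). The gripper opens to 85 mm and grips with 20 to 120 N. Pads are 22 mm wide; open, the fingers measure 114 mm over their backs; the gripper's body (76 mm by 85 mm) begins 54 mm behind the grasp point. The pads swing forward as they close: fully open they stand 13 mm farther back than shut.
Start: joints at [-1.335, 0.48, 1.596, -0, 1.065, -0.047], TCP at [181.396, -624.17, 231.297] pointing down, gripper open.
Joint ranges: [-2.75, 2.75], [-0.82, 2.05], [0.23, 2.67], [-1.56, 4.7], [0.09, 2.69], [-2.92, 2.92]. Speed limits (rad/s): [1.89, 1.89, 2.39, 3.01, 3.01, 3.01].

## Interface

Orientations are given as a 3x3 rotation matrix whose columns are the frame's x, y, z axes.
In Python, from workcell import arm gives the robot as it stands. The module is installed in compiled form; this text tells all that it offers.
- The arm moves only by the shell command python3 -m handwheel 'ROWS' [FORCE]. ROWS is a JSON object of lists of equal length, an entry for each row: "linear": the shift along the tool's x, y, z in mm, a list of three; "roll": the turn about the tool's x in rad; "fingers": the closure, from 0 (fully open) to 1 (shut). A call has 1 to 8 rows; each row shifts and turns the pose as measured when the row begins, along the tool's axes as they then stand; what a row does not reach is not made up. A row lasts 1/12 s, in which the tool goes at most 41.7 mm and 7.16 degrees, less where a joint would pass 70% of its speed; a pose out of reach is approached as far as the arm can. A call is refused whole if a number of a shift passes 41.7 or a number of a turn 0.125, either way. A call with a gripper value outside its range is refused whole. The fingers move at their own pace and stop on an object; FORCE is the grip in N (left out, the last holds). Time passes only in rows, so rows that do not move let the fingers close. It gives the time, the measured TCP pose, the force and the opening at its end, in the units of the state.
- arm.read_state(): the state, without advancing time (a new reading comes with each control period).
- arm.grab_frame(name): name is "side" or "top"; returns a dict with "frame" (420x560x3 uint8, blue, green, red), "fx", "fy", "cx", "cy" (pixels), "world_to_cam" (4x4, takes a point from world to camera coordinates). Camera axes: x right, y down, z forward; pixel columns grow to the right and rows downward; lengths in mm; the calibration is good to about 2 mm. A picture is of the moment at which its call begins. There is no depth.
- arm.job_done(): hands the job in, once; it reports no verdict.
Trained networks look in a picture, given as the dict that the camera call returned (one of the last four; its "shot" number tells which), for a name from the list of things; names that differ only in an ending like _2 or _b are one class to them, and where a whole thing is asked for, a point or a joint stands for the part that bears it (a point fixed in the world has none). Each returns a list of dicts, best first, with "conf" (0 to 1); they miss things now and then, are a little off and sometimes report something else, mostly with a low value. They report only what shows in the picture. A call takes as long as a camera call. They do not tell look-alikes from the thing itself.
- arm.search_frame(picture, label): "rect" ([left, top, width, height] in pixels, round what is visible of it).
- arm.masks_of(picture, label): "region" (420x560 bool, what is visible of it) and "rect" ([left, top, width, height] in pixels, round what is visible of it).
- arm.pinpoint(picture, label): "xy" ([column, row] in pixels: a listed point, or the origin of a listed thing).
The state is a dict: "time_s": time; "joint_pos": joint angles; "qvel": joint speeds; "joint_torque": joint torques, N m; "tcp_pos": TCP position; "tool_rot": TCP orientation; "ft_force": force on the tool from outside, world axes, zero at the start; "ft_torque": the same for the moment, N m; "finger_gap": finger opening in mm.
Only numpy, scipy, OpenCV 4.12 (cv2) and the standard library are available. Lean on these libraries where they do the work, as an engineer would, in place of code of your own. Each camera call takes 0.05 s, during which the arm holds its last target. There are 200 camera calls.

## Task

The round support base on the bench carries two fitted steel spacer sleeves and one empty pad. From the three loose sleeves pick the one that is as long as the two fitted ones and stand it upright in the middle of the empty pad, then let go. Leave the other two loose sleeves standing where they are.

Things in the scene. Friction and masses are not known exactly. Their poses are not given: they have to be found in the camera images.
- spacer_a: Loose plain steel spacer sleeve (tube) standing upright on the bench: outside diameter 36 mm, bore 18 mm, length (height) 42 mm, about 0.25 kg. It is one of three loose sleeves that differ only in length (42, 60 and 80 mm) and stand in any order. Origin on its axis at mid-length, 21 mm above the surface it stands on; z along its axis, x and y without meaning (round).
- spacer_b: Loose plain steel spacer sleeve (tube) standing upright on the bench: outside diameter 36 mm, bore 18 mm, length (height) 60 mm, about 0.36 kg. It is one of three loose sleeves that differ only in length (42, 60 and 80 mm) and stand in any order. Origin on its axis at mid-length, 30 mm above the surface it stands on; z along its axis, x and y without meaning (round).
- spacer_c: Loose plain steel spacer sleeve (tube) standing upright on the bench: outside diameter 36 mm, bore 18 mm, length (height) 80 mm, about 0.48 kg. It is one of three loose sleeves that differ only in length (42, 60 and 80 mm) and stand in any order. Origin on its axis at mid-length, 40 mm above the surface it stands on; z along its axis, x and y without meaning (round).
- empty_pad (a point): Centre of the top face of the empty pad, 16 mm above the bench top; z up, x pointing away from the base's middle, which is 62 mm off along -x. The pad is a flat bright steel disc, 58 mm in diameter, raised 4 mm, with a small dark tapped hole in its middle, flush.
- support: Fixed round grey base, 188 mm in diameter, 12 mm thick, origin at the middle of its underside, z up. Three pads, 62 mm from the middle, 120 degrees apart: the empty one on +x, and two that each carry a fixed steel sleeve, 36 mm in diameter and 60 mm long (top 76 mm above the bench): the pattern for the right length. Three low screw heads between the pads.
Not all that is in view belongs to the job. Leave any blue or green look-alike of the spacer_b alone.

How it is judged (in metres and radians):
At the end, for the whole second after the job is handed in: The 60 mm sleeve stands upright (within 0.17 rad, about 10 degrees, either end up) and at rest on the empty pad, its axis within 12 mm of the pad's centre and its mid-length 26 to 34 mm above the pad; the 42 mm and 80 mm sleeves still stand upright within 25 mm of where they started (horizontal distance between spacer_b and empty_pad below 0.012 m and z of spacer_b in the frame of empty_pad between 0.026 and 0.034 m and angle between the z axis of spacer_b and the z axis of empty_pad, either way round below 0.17 rad and linear speed of spacer_b below 0.02 m/s and distance of each of spacer_a, spacer_c from where it was at the start of the episode below 0.025 m and angle between each of spacer_a, spacer_c's own z axis and vertical below 0.17 rad); the robot touches nothing.
It also fails if it takes over 48 s, if anything falls off the work surface, if the arm or the gripper's body presses on something with over 40 N, if the wrist force passes 120 N, or if a joint passes its speed limit or range.

## Working session

There is one attempt and no reset: what is moved stays moved. The work goes in short steps, Python scripts to look and compute and a shell command to move; the robot and the scene stay as the last step left them, time stands still between calls to the robot, and variables do not carry over. Pictures are saved under pics/ and viewed, about 8 in all and at most 12, crops included, and the job is handed in when it is done.

```bash
mkdir -p pics; cat > h.py <<'E'
import numpy as np, cv2
from workcell import arm
def ray(p,uv):
    T=np.array(p["world_to_cam"]);R,t=T[:3,:3],T[:3,3]
    d=R.T@np.array([(uv[0]-p["cx"])/p["fx"],(uv[1]-p["cy"])/p["fy"],1]);return -R.T@t,d
def atz(p,uv,z):
    o,d=ray(p,uv);return o+d*(z-o[2])/d[2]
def proj(p,X):
    T=np.array(p["world_to_cam"]);c=T[:3,:3]@np.array(X)+T[:3,3]
    return np.array([p["fx"]*c[0]/c[2]+p["cx"],p["fy"]*c[1]/c[2]+p["cy"]])
E
python3 - <<'E'
from h import *
print(arm.grip_point_offset, arm.read_state())
P={}
for n in("side","top"):
    p=arm.grab_frame(n);P[n]=p;cv2.imwrite(f"pics/{n}0.png",p["frame"])
    print(n,"cam",np.round(ray(p,(280,210))[0]),np.round(ray(p,(280,210))[1],2))
    for l in("spacer_b","support"):
        for r in arm.search_frame(p,l): print(l,r)
    for l in("spacer_b","empty_pad","support"):
        for r in arm.pinpoint(p,l): print(l,r,np.round(atz(p,r["xy"],{"spacer_b":30,"empty_pad":16,"support":0}[l])))
E
```

```text
18.700000000000003 {'time_s': 0.0, 'joint_pos': array([-1.33462236e+00,  4.80845069e-01,  1.59686062e+00, -1.38653948e-05,
        1.06511200e+00, -4.65694852e-02]), 'qvel': array([ 4.51434393e-04, -4.64157766e-05, -6.26525422e-04,  6.26504782e-04,
        6.95062746e-04, -1.68334674e-03]), 'joint_torque': array([ 1.78736303e-03, -9.50649619e+01, -4.30179048e+01,  2.11782713e-04,
        1.24247614e-02, -5.17476519e-05]), 'tcp_pos': array([ 181.28275682, -623.78020213,  230.6687504 ]), 'tool_rot': array([[-2.98431294e-04,  9.60291785e-01,  2.78997490e-01],
       [ 1.18818495e-03,  2.78997646e-01, -9.60291051e-01],
       [-9.99999250e-01,  4.49197171e-05, -1.22426587e-03]]), 'ft_force': array([-0.20885509, -1.05457058, -0.5593048 ]), 'ft_torque': array([-0.00615021,  0.0036663 ,  0.01136507]), 'finger_gap': 85.18151096894111}
side cam [ 544. -684.  459.] [-0.06  0.87 -0.49]
spacer_b {'rect': [240.0, 197.4, 20.6, 40.4], 'conf': 0.86}
spacer_b {'rect': [328.1, 214.6, 22.2, 26.9], 'conf': 0.73}
spacer_b {'rect': [290.1, 191.3, 15.6, 30.5], 'conf': 0.68}
spacer_b {'rect': [327.4, 184.0,
[... 807 characters left out ...]
'conf': 0.77}
spacer_b {'rect': [271.7, 142.7, 15.5, 20.5], 'conf': 0.62}
spacer_b {'rect': [271.6, 231.7, 19.2, 18.1], 'conf': 0.5}
support {'rect': [312.5, 161.6, 86.6, 85.1], 'conf': 0.57}
spacer_b {'xy': [235.6, 158.8], 'conf': 0.81} [606. 119.  30.]
spacer_b {'xy': [164.7, 265.2], 'conf': 0.79} [384. 268.  30.]
spacer_b {'xy': [240.6, 191.2], 'conf': 0.65} [537. 109.  30.]
spacer_b {'xy': [278.5, 155.9], 'conf': 0.5} [611.  28.  30.]
spacer_b {'xy': [283.2, 242.4], 'conf': 0.49} [428.  21.  30.]
empty_pad {'xy': [381.4, 218.7], 'conf': 0.8} [ 476. -190.   16.]
empty_pad {'xy': [275.6, 155.1], 'conf': 0.21} [615.  33.  16.]
support {'xy': [359.0, 202.8], 'conf': 0.79} [ 512. -146.    0.]
```

```bash
python3 - <<'E'
import cv2
for n in("side","top"): print(cv2.imread(f"pics/{n}0.png").shape)
E
```

```text
(420, 560, 3)
(420, 560, 3)
```

View pics/side0.png

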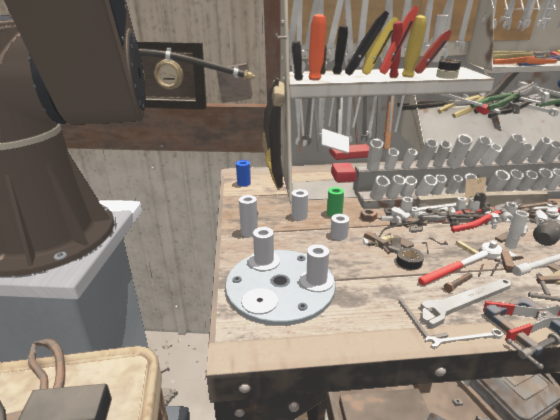

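View pics/top0.png

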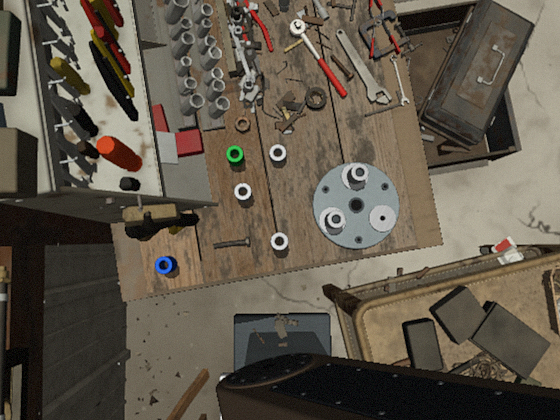

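The side picture shows the steel sleeves at (248,216) tall, (299,205) middle and (340,227) short. The green one is at (335,202), the blue at (243,173), and the empty pad at (260,300). The middle steel one looks like the 60 mm sleeve, so I'll measure lengths and check it in a close crop.

```bash
python3 - <<'E'
from h import *
from scipy.optimize import least_squares
s=arm.grab_frame("side");t=arm.grab_frame("top")
for n,p in(("side",s),("top",t)):
    for r in arm.masks_of(p,"spacer_b"):
        ys,xs=np.nonzero(r["region"]);bgr=p["frame"][r["region"]].mean(0)
        print(n,np.round(r["rect"]),round(r["conf"],2),xs.mean().round(1),ys.mean().round(1),bgr.round())
def cyl(p,x,y,L,z0=0,r=18):
    a=np.linspace(0,2*np.pi,40);q=np.array([proj(p,(x+r*np.cos(k),y+r*np.sin(k),z)) for z in(z0,z0+L) for k in a])
    return q.min(0),q.max(0)
# top ring centre in the top view -> position for each length; predicted side box
for nm,uv in(("tall",(279.5,241.5)),("mid",(243,191)),("short",(278,152.5))):
    for L in(42,60,80):
        X=atz(t,uv,L);a,b=cyl(s,X[0],X[1],L);print(nm,L,X.round(),"side box",np.round(np.r_[a,b-a],1))
X=atz(t,(381.5,218),16);Y=atz(t,(357,205),12);print("pad",X,"mid",Y,proj(s,X),proj(s,Y))
cv2.imwrite("pics/c1.png",cv2.resize(s["frame"][140:330,200:400],None,fx=3,fy=3,interpolation=cv2.INTER_CUBIC))
cv2.imwrite("pics/c2.png",cv2.resize(t["frame"][110:270,110:310],None,fx=3.7,fy=3.7,interpolation=cv2.INTER_CUBIC))
E
```

```text
side [329. 214.  20.  28.] 0.93 339.2 226.6 [153. 154. 156.]
side [328. 186.  20.  31.] 0.87 335.0 201.3 [ 84. 133.  75.]
side [293. 193.  12.  27.] 0.78 299.5 204.4 [148. 148. 150.]
side [238. 199.  22.  38.] 0.76 247.9 215.2 [143. 143. 145.]
side [239. 159.  11.  26.] 0.62 243.0 173.2 [151.  88.  62.]
top [235. 184.  16.  18.] 0.73 243.6 191.8 [151. 153. 153.]
top [152. 257.  25.  18.] 0.67 166.0 263.8 [136.  65.  32.]
top [270. 145.  18.  20.] 0.66 277.3 153.0 [138. 141. 142.]
top [227. 150.  17.  16.] 0.63 235.3 155.2 [ 50. 115.  37.]
top [272. 232.  16.  17.] 0.53 279.3 239.9 [181. 183. 183.]
tall 42 [430.  29.  42.] side box [238.9 212.   18.3  26.5]
tall 60 [430.  29.  60.] side box [238.4 204.3  18.8  34.1]
tall 80 [430.  30.  80.] side box [237.8 195.5  19.3  42.7]
mid 42 [536. 103.  42.] side box [292.1 196.9  16.7  24.6]
mid 60 [534. 102.  60.] side box [291.2 189.7  17.   31.9]
mid 80 [532. 102.  80.] side box [290.2 181.6  17.2  40.2]
short 42 [616.  29.  42.] side box [329.7 214.5  19.2  26.9]
short 60 [613.  30.  60.] side box [328.1 206.7  19.9  34.6]
short 80 [609.  30.  80.] side box [326.2 197.7  20.5  43.3]
pad [ 477.35265362 -190.4900974    16.        ] mid [ 506.12484176 -139.60826349   12.        ] [259.53874154 300.28651093] [279.66491133 282.48578116]
```

View pics/c1.png

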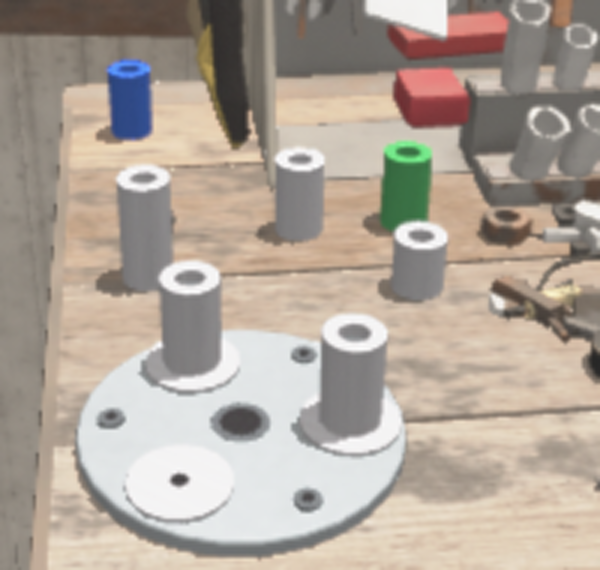

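Crop: the middle sleeve spans crop rows 150–240 (side rows 190–220), which matches the predicted 60 mm box. The tall and short ones match 80 and 42 mm. A panel stands close behind it, at crop (270,185), so I'll check clearance in the top crop.

View pics/c2.png

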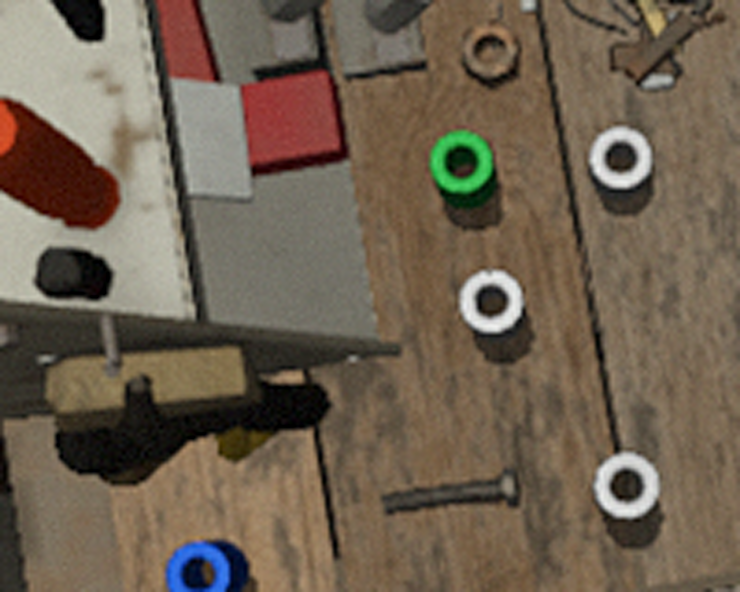

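```bash
python3 - <<'E'
from h import *
s=arm.grab_frame("side");t=arm.grab_frame("top")
print(atz(s,(290.5,201.5),0))
for z in(0,50,100,200,300,400): print(z,atz(t,(208,190),z).round(),atz(t,(159,195),z).round(),atz(s,(289,150),z).round())
E
```

```text
[511.17468397 176.9567369    0.        ]
0 [544. 180.   0.] [534. 286.   0.] [492. 518.   0.]
50 [538. 175.  50.] [529. 276.  50.] [498. 387.  50.]
100 [532. 170. 100.] [524. 266. 100.] [503. 256. 100.]
200 [521. 159. 200.] [513. 245. 200.] [515.  -6. 200.]
300 [510. 148. 300.] [503. 225. 300.] [ 526. -268.  300.]
400 [499. 137. 400.] [493. 205. 400.] [ 537. -530.  400.]
```

The panel's free edge is at about (515,165), and the bench around the sleeve is clear enough with the jaws roughly along x and half closed. Look-alikes (side px):
- Tall steel sleeve at (248,216)
- **Chosen:** middle steel sleeve at (299,205), at about (534,102)
- Short steel sleeve at (340,227)
- Green at (335,202)
- Blue at (243,173)
- The two fitted sleeves at (263,247) and (317,268)

I'll turn the tool first.

```bash
python3 -m handwheel '{"linear":[[0,0,0],[0,0,0],[0,0,0],[0,0,0],[0,0,0],[0,0,0],[0,0,0],[0,0,0]],"roll":[-0.12,-0.12,-0.12,-0.12,-0.12,-0.12,-0.12,-0.12],"fingers":[0.3,0.3,0.3,0.3,0.3,0.3,0.3,0.3]}' 40
cat > go.py <<'E'
from h import *; import sys
s=arm.read_state();d=np.array([float(a) for a in sys.argv[1:4]])-s["tcp_pos"];R=s["tool_rot"]
v=R.T@d;print("tcp",s["tcp_pos"].round(1),"z",R[:,2].round(3),"x",R[:,0].round(3),"gap",round(s["finger_gap"],1),"F",s["ft_force"].round(1),"t",s["time_s"],"\nshift tool",v.round(1),"rows@35",np.ceil(abs(v).max()/35))
E
python3 go.py 534 102 200
```

```text
time_s: 1.57
tcp_pos: [181.4, -624.2, 231.4]
tool_rot: [[0.0, 0.291, 0.957], [-0.0, 0.957, -0.291], [-1.0, -0.0, 0.0]]
ft_force: [0.8, -0.3, 0.1]
finger_gap: 60.0
tcp [ 181.4 -624.2  231.4] z [ 0.957 -0.291  0.   ] x [ 0. -0. -1.] gap 60.0 F [ 0.8 -0.3  0.1] t 1.5667 
shift tool [ 31.3 797.3 126.4] rows@35 23.0
```

```bash
M='python3 -m handwheel'
python3 -m handwheel '{"linear":[[0,20,3],[0,33,5],[0,33,5],[0,33,5],[0,33,5],[0,33,5],[0,33,5],[0,33,5]],"roll":[0,0,0,0,0,0,0,0],"fingers":[0.3,0.3,0.3,0.3,0.3,0.3,0.3,0.3]}'
python3 -m handwheel '{"linear":[[0,33,5],[0,33,5],[0,33,5],[0,33,5],[0,33,5],[0,33,5],[0,33,5],[0,20,3]],"roll":[0,0,0,0,0,0,0,0],"fingers":[0.3,0.3,0.3,0.3,0.3,0.3,0.3,0.3]}'
python3 go.py 534 102 200
```

```text
time_s: 2.23
tcp_pos: [288.9, -391.0, 230.0]
tool_rot: [[0.001, 0.286, 0.958], [-0.004, 0.958, -0.286], [-1.0, -0.004, 0.002]]
ft_force: [0.8, -1.0, 0.7]
finger_gap: 59.8
time_s: 2.9
tcp_pos: [401.0, -148.5, 230.8]
tool_rot: [[0.005, 0.287, 0.958], [-0.007, 0.958, -0.287], [-1.0, -0.005, 0.006]]
ft_force: [0.2, -1.6, 0.5]
finger_gap: 59.6
tcp [ 401.  -148.5  230.8] z [ 0.958 -0.287  0.006] x [ 0.005 -0.007 -1.   ] gap 59.6 F [ 0.2 -1.6  0.5] t 2.9 
shift tool [ 29.7 278.3  55.2] rows@35 8.0
```

```bash
python3 -m handwheel '{"linear":[[2,33,7],[2,33,7],[2,33,7],[2,33,7],[2,33,7],[2,33,7],[2,33,7],[2,20,4]],"roll":[0,0,0,0,0,0,0,0],"fingers":[0.3,0.3,0.3,0.3,0.3,0.3,0.3,0.3]}'
python3 -m handwheel '{"linear":[[0,15,0],[0,0,0]],"roll":[0,0],"fingers":[0.3,0.3]}'
python3 go.py 534 102 130
python3 - <<'E'
from h import *
s=arm.grab_frame("side");t=arm.grab_frame("top")
c=np.hstack([cv2.resize(s["frame"][70:260,190:390],(400,380)),cv2.resize(t["frame"][110:300,130:330],(400,380))]);cv2.imwrite("pics/a1.png",c)
E
```

```text
time_s: 3.57
tcp_pos: [529.4, 90.3, 215.6]
tool_rot: [[0.011, 0.286, 0.958], [-0.008, 0.958, -0.286], [-1.0, -0.004, 0.013]]
ft_force: [-1.0, 0.1, 0.1]
finger_gap: 59.9
time_s: 3.73
tcp_pos: [535.7, 109.5, 215.1]
tool_rot: [[0.012, 0.283, 0.959], [-0.007, 0.959, -0.283], [-1.0, -0.003, 0.013]]
ft_force: [-0.5, -0.6, 0.1]
finger_gap: 59.9
tcp [535.7 109.5 215.1] z [ 0.959 -0.283  0.013] x [ 0.012 -0.007 -1.   ] gap 59.9 F [-0.5 -0.6  0.1] t 3.7333 
shift tool [85.1 -7.4 -0.7] rows@35 3.0
```

View pics/a1.png

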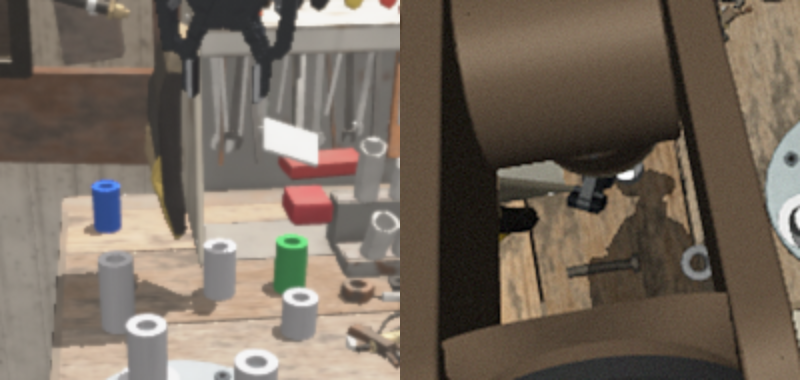

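The side half of the picture shows the fingertips at about px (285,118) and (321,118), straight above the sleeve. The top view is blocked by the arm. I'll go down in line and compare in the side view at sleeve height.

```bash
python3 -m handwheel '{"linear":[[30,-5,0],[30,-2,0],[30,0,0],[20,0,0],[0,0,0]],"roll":[0,0,0,0,0],"fingers":[0.3,0.3,0.3,0.3,0.3]}'
python3 go.py 534 102 32
python3 - <<'E'
from h import *
s=arm.grab_frame("side");st=arm.read_state();R=st["tool_rot"];c=st["tcp_pos"]
print("tips",[proj(s,c+R[:,2]*k).round(1) for k in(-30,0,30)],"sleeve top",proj(s,(534,102,60)).round(1))
for r in arm.masks_of(s,"spacer_b"): print(np.round(r["rect"],1),r["conf"])
cv2.imwrite("pics/a2.png",cv2.resize(s["frame"][130:250,220:380],None,fx=4,fy=4,interpolation=cv2.INTER_CUBIC))
E
```

```text
time_s: 4.25
tcp_pos: [534.6, 95.2, 104.5]
tool_rot: [[0.017, 0.286, 0.958], [-0.008, 0.958, -0.286], [-1.0, -0.002, 0.019]]
ft_force: [-0.9, -0.2, -1.0]
finger_gap: 59.7
tcp [534.6  95.2 104.5] z [ 0.958 -0.286  0.019] x [ 0.017 -0.008 -1.   ] gap 59.7 F [-0.9 -0.2 -1. ] t 4.25 
shift tool [72.4  6.5 -3.9] rows@35 3.0
tips [array([287.2, 173.6]), array([300.7, 175.3]), array([314.6, 177.1])] sleeve top [299.8 193.5]
[236.3 160.2  14.5  25.1] 0.91
[295.8 193.   11.3  25. ] 0.88
[328.  214.1  19.2  28.1] 0.87
[239.4 196.   19.1  38.4] 0.63
[329.8 185.   15.8  33.1] 0.62
```

View pics/a2.png

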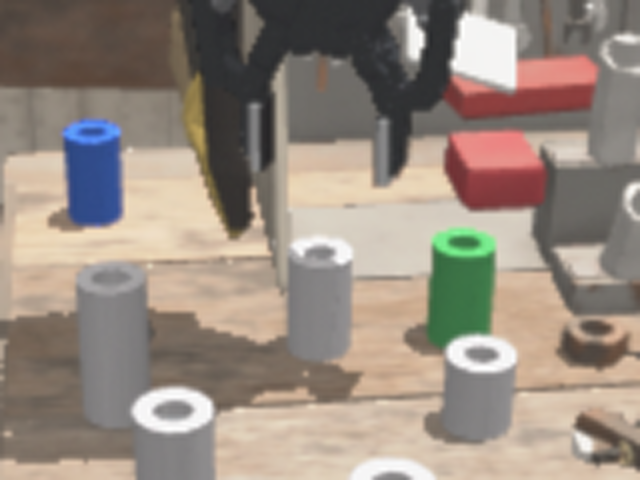

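Fingers (crop x ≈ 262 and 376) straddle the sleeve (crop x 320). I'll descend with a small +y correction.

```bash
python3 -m handwheel '{"linear":[[15,6,-2],[20,0,0],[20,0,0],[15,0,0],[7,0,0],[0,0,0]],"roll":[0,0,0,0,0,0],"fingers":[0.3,0.3,0.3,0.3,0.3,0.3]}'
python3 go.py 534 102 25
python3 - <<'E'
from h import *
s=arm.grab_frame("side")
cv2.imwrite("pics/a3.png",cv2.resize(s["frame"][130:250,220:380],None,fx=4,fy=4,interpolation=cv2.INTER_CUBIC))
E
```

```text
time_s: 4.85
tcp_pos: [545.4, 100.3, 39.4]
tool_rot: [[0.036, 0.288, 0.957], [-0.005, 0.957, -0.288], [-0.999, 0.005, 0.036]]
ft_force: [-1.4, 0.3, -0.0]
finger_gap: 59.6
tcp [545.4 100.3  39.4] z [ 0.957 -0.288  0.036] x [ 0.036 -0.005 -0.999] gap 59.6 F [-1.4  0.3 -0. ] t 4.85 
shift tool [ 13.9  -1.7 -11.9] rows@35 1.0
```

View pics/a3.png

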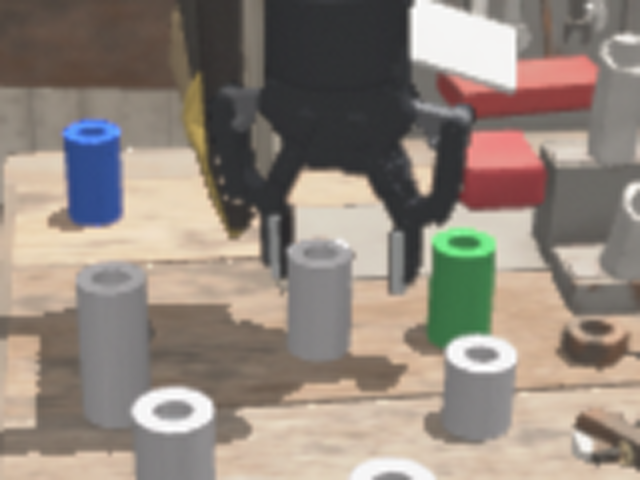

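The finger centre is at crop x≈337 against the sleeve's 320, so the tool drifted about 9 mm in +x. I'll correct that, go down and grip.

```bash
python3 -m handwheel '{"linear":[[0,0,-6],[0,0,-4],[7,0,0],[6,0,0],[0,0,0]],"roll":[0,0,0,0,0],"fingers":[0.3,0.3,0.3,0.3,0.3]}'
python3 go.py 535 102 25
python3 -m handwheel '{"linear":[[0,0,0],[0,0,0],[0,0,0],[0,0,0],[0,0,0],[0,0,0]],"roll":[0,0,0,0,0,0],"fingers":[0.5,0.6,0.7,0.8,0.9,1]}' 60
python3 go.py 535 102 25
```

```text
time_s: 5.32
tcp_pos: [538.4, 103.7, 30.7]
tool_rot: [[0.044, 0.289, 0.956], [-0.004, 0.957, -0.289], [-0.999, 0.009, 0.043]]
ft_force: [-0.1, -0.1, -0.4]
finger_gap: 60.0
tcp [538.4 103.7  30.7] z [ 0.956 -0.289  0.043] x [ 0.044 -0.004 -0.999] gap 60.0 F [-0.1 -0.1 -0.4] t 5.3167 
shift tool [ 5.6 -2.6 -3. ] rows@35 1.0
time_s: 5.82
tcp_pos: [537.6, 103.8, 30.9]
tool_rot: [[0.042, 0.288, 0.957], [-0.004, 0.957, -0.289], [-0.999, 0.008, 0.041]]
ft_force: [0.2, -0.6, -0.5]
finger_gap: 33.6
tcp [537.6 103.8  30.9] z [ 0.957 -0.289  0.041] x [ 0.042 -0.004 -0.999] gap 33.6 F [ 0.2 -0.6 -0.5] t 5.8167 
shift tool [ 5.8 -2.5 -2.3] rows@35 1.0
```

```bash
python3 -m handwheel '{"linear":[[0,0,0],[0,0,0],[0,0,0]],"roll":[0,0,0],"fingers":[1,1,1]}' 60
python3 - <<'E'
from h import *
s=arm.grab_frame("side")
c=s["frame"][160:240,250:350]
cv2.imwrite("pics/a4.png",cv2.resize(c,None,fx=6,fy=6,interpolation=cv2.INTER_CUBIC))
E
```

```text
time_s: 6.07
tcp_pos: [537.7, 103.8, 30.9]
tool_rot: [[0.042, 0.289, 0.957], [-0.004, 0.957, -0.289], [-0.999, 0.008, 0.041]]
ft_force: [-2.0, 0.7, 1.0]
finger_gap: 32.9
```

View pics/a4.png

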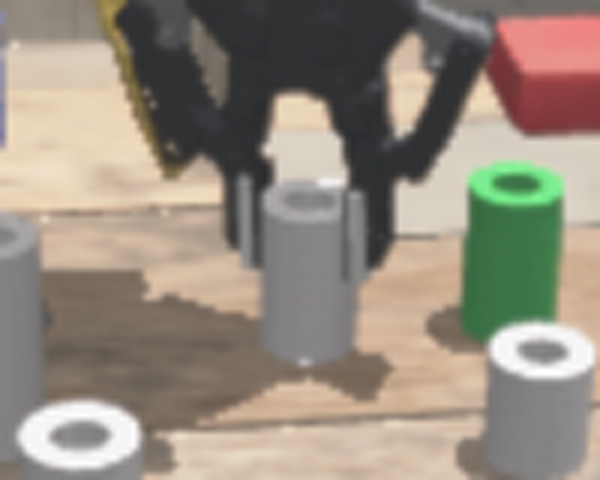

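The picture shows the sleeve between both pads, at crop x 262–356, with the pads at its upper third. The gap reads 32.9 mm rather than 36 mm, so I'll lift a little with a firmer grip and check the hold.

```bash
python3 -m handwheel '{"linear":[[0,0,0],[-8,0,0],[-10,0,0],[-12,0,0],[0,0,0]],"roll":[0,0,0,0,0],"fingers":[1,1,1,1,1]}' 60
python3 go.py 535 102 150
python3 - <<'E'
from h import *
s=arm.grab_frame("side")
for r in arm.masks_of(s,"spacer_b"): print(np.round(r["rect"],1),r["conf"])
c=s["frame"][140:240,240:360]
cv2.imwrite("pics/a5.png",cv2.resize(c,None,fx=5,fy=5,interpolation=cv2.INTER_CUBIC))
E
```

```text
time_s: 6.53
tcp_pos: [535.7, 103.7, 62.7]
tool_rot: [[0.04, 0.289, 0.957], [-0.005, 0.957, -0.289], [-0.999, 0.007, 0.04]]
ft_force: [1.0, 0.6, -2.5]
finger_gap: 33.3
tcp [535.7 103.7  62.7] z [ 0.957 -0.289  0.04 ] x [ 0.04  -0.005 -0.999] gap 33.3 F [ 1.   0.6 -2.5] t 6.5333 
shift tool [-87.2  -1.2   3.3] rows@35 3.0
[332.  215.2  17.7  28.2] 0.82
[237.4 159.7  13.7  26.8] 0.79
[328.  183.4  16.5  33.4] 0.76
[292.7 180.6  13.7  30. ] 0.72
```

View pics/a5.png

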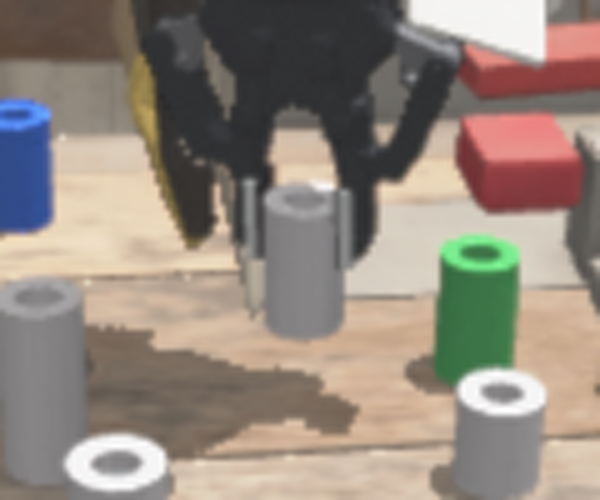

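The sleeve is off the bench, hanging upright (crop rows 185–335), and the grip is stable. I'll raise it further, then carry it to the pad at (477,-190).

```bash
python3 -m handwheel '{"linear":[[-15,0,0],[-25,0,0],[-25,0,0],[-20,0,0],[-5,-10,2],[0,-20,2],[0,-25,2],[0,-25,2]],"roll":[0,0,0,0,0,0,0,0],"fingers":[1,1,1,1,1,1,1,1]}'
python3 -m handwheel '{"linear":[[0,-25,3],[0,-25,3],[0,-25,3],[0,-25,3],[0,-25,3],[0,-25,2],[0,-15,2],[0,-5,0]],"roll":[0,0,0,0,0,0,0,0],"fingers":[1,1,1,1,1,1,1,1]}'
python3 go.py 478 -190 130
```

```text
time_s: 7.3
tcp_pos: [514.6, 24.9, 151.2]
tool_rot: [[0.036, 0.283, 0.958], [-0.005, 0.959, -0.283], [-0.999, 0.005, 0.036]]
ft_force: [1.4, -0.2, -2.7]
finger_gap: 33.3
time_s: 7.97
tcp_pos: [476.6, -157.1, 144.0]
tool_rot: [[0.029, 0.284, 0.958], [-0.005, 0.959, -0.284], [-1.0, 0.004, 0.029]]
ft_force: [0.8, 1.5, -3.4]
finger_gap: 32.7
tcp [ 476.6 -157.1  144. ] z [ 0.958 -0.284  0.029] x [ 0.029 -0.005 -1.   ] gap 32.7 F [ 0.8  1.5 -3.4] t 7.9667 
shift tool [ 14.2 -31.2  10.3] rows@35 1.0
```

```bash
python3 -m handwheel '{"linear":[[0,-15,5],[0,-12,5],[0,-4,0],[20,0,0],[20,0,0],[20,0,0],[10,0,0],[0,0,0]],"roll":[0,0,0,0,0,0,0,0],"fingers":[1,1,1,1,1,1,1,1]}'
python3 go.py 478 -190 58
python3 - <<'E'
from h import *
s=arm.grab_frame("side");t=arm.grab_frame("top")
for p in(s,t):
  for r in arm.masks_of(p,"spacer_b"): print(np.round(r["rect"],1),r["conf"])
print(proj(s,(477,-190,16)),proj(t,(477,-190,16)))
c=np.hstack([cv2.resize(s["frame"][210:330,210:350],(420,360)),cv2.resize(t["frame"][150:270,300:420],(360,360))])
cv2.imwrite("pics/a6.png",c)
E
```

```text
time_s: 8.63
tcp_pos: [477.3, -192.7, 68.9]
tool_rot: [[0.027, 0.287, 0.957], [-0.004, 0.958, -0.287], [-1.0, 0.004, 0.027]]
ft_force: [-1.2, 0.7, -4.4]
finger_gap: 33.3
tcp [ 477.3 -192.7   68.9] z [ 0.957 -0.287  0.027] x [ 0.027 -0.004 -1.   ] gap 33.3 F [-1.2  0.7 -4.4] t 8.6333 
shift tool [10.9  2.7 -0.4] rows@35 1.0
[327.8 185.7  17.3  31.9] 0.58
[270.4 142.8  16.1  22.3] 0.76
[225.5 144.6  17.9  21.5] 0.74
[153.6 257.3  23.3  15.3] 0.62
[377.5 207.9   7.4  13.4] 0.61
[259.3522001  300.06801673] [381.27597598 218.16803139]
```

View pics/a6.png

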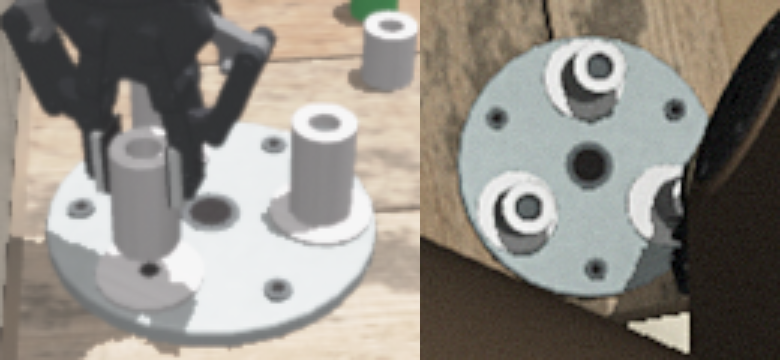

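The sleeve hangs upright over the empty pad. Its bottom edge is at side px (259,297) and the pad's hole at (259.5,300). I'll compare with the model before lowering.

```bash
python3 - <<'E'
from h import *
s=arm.grab_frame("side")
a=np.linspace(0,6.283,60)
for y in(-200,-192.7,-185):
  q=np.array([[proj(s,(476.8+18*np.cos(k),y+18*np.sin(k),z)) for k in a] for z in(37.9,97.9)])
  print(y,"bottom row",q[0,:,1].max().round(1),"top row",q[1,:,1].min().round(1),"cols bottom",q[0,:,0].min().round(1),q[0,:,0].max().round(1),"top",q[1,:,0].min().round(1),q[1,:,0].max().round(1))
E
```

```text
-200 bottom row 301.6 top row 255.1 cols bottom 246.5 269.7 top 244.7 269.1
-192.7 bottom row 298.3 top row 252.3 cols bottom 247.1 270.1 top 245.3 269.5
-185 bottom row 294.9 top row 249.4 cols bottom 247.8 270.6 top 246.1 270.0
```

The model agrees with the picture to about 1 px: the sleeve is at about (477,-192). I'll shift +2 mm in y and lower it.

```bash
python3 -m handwheel '{"linear":[[6,2,0],[6,0,0],[3,0,0],[2,0,0],[0,0,0]],"roll":[0,0,0,0,0],"fingers":[1,1,1,1,1]}'
python3 go.py 478 -190 47
```

```text
time_s: 9.3
tcp_pos: [481.8, -192.1, 55.4]
tool_rot: [[0.035, 0.287, 0.957], [-0.008, 0.958, -0.287], [-0.999, 0.002, 0.036]]
ft_force: [-0.2, 0.3, -3.9]
finger_gap: 32.9
tcp [ 481.8 -192.1   55.4] z [ 0.957 -0.287  0.036] x [ 0.035 -0.008 -0.999] gap 32.9 F [-0.2  0.3 -3.9] t 9.3 
shift tool [ 8.2  0.9 -4.5] rows@35 1.0
```

```bash
python3 -m handwheel '{"linear":[[4,1,-4],[3,0,-1],[2,0,0],[0,0,0]],"roll":[0,0,0,0],"fingers":[1,1,1,1]}'
python3 -m handwheel '{"linear":[[2,0,0],[0,0,0]],"roll":[0,0],"fingers":[1,1]}'
python3 go.py 478 -190 47
```

```text
time_s: 9.63
tcp_pos: [477.6, -189.9, 46.8]
tool_rot: [[0.037, 0.287, 0.957], [-0.009, 0.958, -0.287], [-0.999, 0.002, 0.038]]
ft_force: [-2.1, 2.0, 5.9]
finger_gap: 33.0
time_s: 9.8
tcp_pos: [477.7, -190.0, 47.1]
tool_rot: [[0.038, 0.287, 0.957], [-0.01, 0.958, -0.287], [-0.999, 0.002, 0.039]]
ft_force: [-0.8, 0.6, -4.4]
finger_gap: 32.9
tcp [ 477.7 -190.    47.1] z [ 0.957 -0.287  0.039] x [ 0.038 -0.01  -0.999] gap 32.9 F [-0.8  0.6 -4.4] t 9.8 
shift tool [0.1 0.1 0.3] rows@35 1.0
```

```bash
python3 -m handwheel '{"linear":[[2.5,0,0],[0.5,0,0]],"roll":[0,0],"fingers":[1,1]}'
python3 go.py 478 -190 46
```

```text
time_s: 9.97
tcp_pos: [478.0, -190.4, 46.9]
tool_rot: [[0.04, 0.287, 0.957], [-0.011, 0.958, -0.287], [-0.999, 0.001, 0.041]]
ft_force: [-3.9, 2.4, 4.1]
finger_gap: 33.0
tcp [ 478.  -190.4   46.9] z [ 0.957 -0.287  0.041] x [ 0.04  -0.011 -0.999] gap 33.0 F [-3.9  2.4  4.1] t 9.9667 
shift tool [ 0.8  0.3 -0.2] rows@35 1.0
```

It's resting on the pad: the force is up and the descent has stopped. I'll open gradually.

```bash
python3 -m handwheel '{"linear":[[0,0,0],[0,0,0],[0,0,0],[0,0,0],[0,0,0],[0,0,0],[0,0,0],[0,0,0]],"roll":[0,0,0,0,0,0,0,0],"fingers":[0.58,0.55,0.52,0.48,0.42,0.35,0.3,0.3]}' 20
python3 go.py 478 -190 150
python3 - <<'E'
from h import *
s=arm.grab_frame("side")
cv2.imwrite("pics/a7.png",cv2.resize(s["frame"][220:330,210:350],None,fx=5,fy=5,interpolation=cv2.INTER_CUBIC))
E
```

```text
time_s: 10.63
tcp_pos: [478.4, -190.7, 47.0]
tool_rot: [[0.041, 0.287, 0.957], [-0.011, 0.958, -0.287], [-0.999, 0.001, 0.043]]
ft_force: [-0.7, -0.3, 0.1]
finger_gap: 59.9
tcp [ 478.4 -190.7   47. ] z [ 0.957 -0.287  0.043] x [ 0.041 -0.011 -0.999] gap 59.9 F [-0.7 -0.3  0.1] t 10.6333 
shift tool [-102.9    0.7    3.8] rows@35 3.0
```

View pics/a7.png

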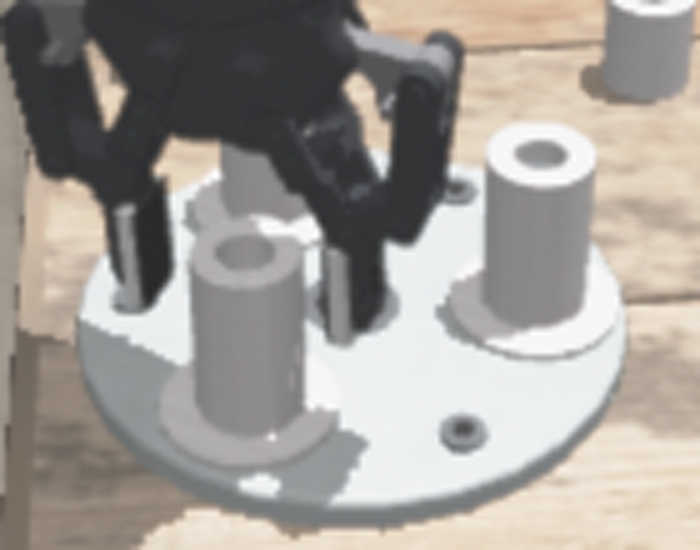

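The sleeve stands upright and centred on the pad (sleeve base crop x≈249, pad 162–338), with the fingers clear on both sides. I'll retreat upward and sideways and check from the top.

```bash
python3 -m handwheel '{"linear":[[-8,0,0],[-15,0,1],[-20,0,1],[-25,0,1],[-25,0,0],[-25,0,0],[-25,0,0],[-15,0,0]],"roll":[0,0,0,0,0,0,0,0],"fingers":[0.3,0.3,0.3,0.3,0.3,0.3,0.3,0.3]}'
python3 -m handwheel '{"linear":[[0,-20,0],[0,-33,-5],[0,-33,-5],[0,-33,-5],[0,-33,-5],[0,-33,-5],[0,-20,0],[0,0,0]],"roll":[0,0,0,0,0,0,0,0],"fingers":[0.3,0.3,0.3,0.3,0.3,0.3,0.3,0.3]}'
python3 - <<'E'
from h import *
s=arm.grab_frame("side");t=arm.grab_frame("top")
for p in(s,t):
  for r in arm.masks_of(p,"spacer_b"): print(np.round(r["rect"],1),round(r["conf"],2))
c=np.hstack([cv2.resize(s["frame"][150:330,210:370],(355,400)),cv2.resize(t["frame"][130:270,220:410],None,fx=2.2,fy=2.857)])
cv2.imwrite("pics/a8.png",c)
print("top px for centred:",proj(t,(477,-190,76)))
E
python3 go.py 478 -190 150
```

```text
time_s: 11.35
tcp_pos: [471.5, -188.3, 211.6]
tool_rot: [[0.034, 0.287, 0.957], [-0.008, 0.958, -0.287], [-0.999, 0.002, 0.035]]
ft_force: [1.1, -0.1, -0.5]
finger_gap: 59.7
time_s: 12.02
tcp_pos: [387.2, -385.4, 222.0]
tool_rot: [[0.046, 0.282, 0.958], [-0.016, 0.959, -0.282], [-0.999, -0.002, 0.048]]
ft_force: [-0.5, 0.5, 0.9]
finger_gap: 59.9
[248.8 265.3  22.4  41.4] 0.95
[236.9 162.5  13.   22.2] 0.88
[328.1 211.7  20.   31.6] 0.75
[327.4 185.   17.3  34.2] 0.65
[239.4 197.2  18.7  41.2] 0.55
[225.9 146.1  20.5  19.3] 0.66
[374.4 207.5  23.1  19.2] 0.61
[273.5 233.8  15.5  16.2] 0.57
[271.  145.   18.5  19.1] 0.53
[314.  162.   85.7  85.2] 0.16
top px for centred: [388.11089115 216.52502119]
tcp [ 388.5 -381.2  221.4] z [ 0.959 -0.279  0.047] x [ 0.045 -0.013 -0.999] gap 59.7 F [ 1.2  0.9 -1.1] t 12.2167 
shift tool [ 72.8 208.6  29.2] rows@35 6.0
```

View pics/a8.png

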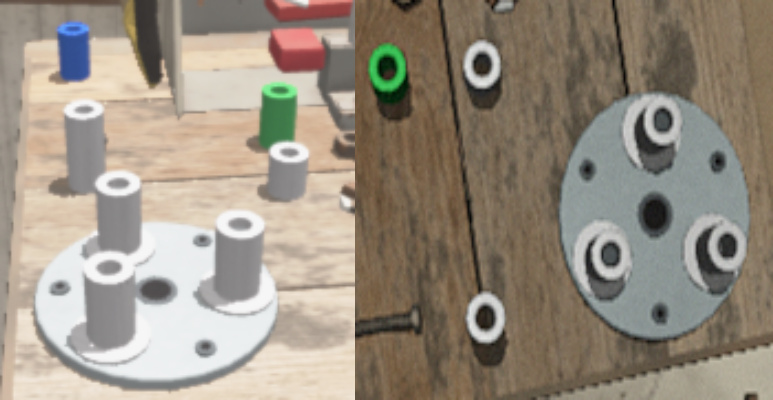

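All three sleeves on the base stand at equal height. In the top view the placed ring is at px (389,216) against (388.1,216.5) when centred, about 2–3 mm off. The 42 and 80 mm sleeves haven't moved, so I'm handing in.

```bash
python3 -c "
from workcell import arm
print(arm.job_done())"
```

```text
the job is handed in; nothing more can be done
None
```

I stood the 60 mm sleeve upright on the empty pad, let go, moved the arm clear and handed the job in at about 12 s of the 48 s allowed. The hand-in reports no verdict.

**What I did:** I chose the middle-height steel sleeve at about (534,102). Its size in the side view matched 60 mm, while the other two loose ones matched 42 and 80 mm. I gripped it at 60 N, carried it over and lowered it until I felt contact at the pad.

**Last checks:**
- **Placement:** the top view puts the sleeve about 2–3 mm from the pad's centre. It looks upright and level with the two fitted sleeves.
- **Other sleeves:** the 42 mm and 80 mm ones still stand where they were, and the blue and green look-alikes were not touched.
- **Robot:** the gripper is well clear and touches nothing.

**What disagreed:**
- The finger gap read about 33 mm on the 36 mm sleeve. I did not explain this, but the hold stayed steady through the lift and carry.
- The tool picked up about 0.04 rad of tilt and drifted in x on the way down. I corrected the drift before gripping and again before placing.

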